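# Find the weighted helmet casting by feel and hold it up to the shell

## Task

The two grey round castings in the tray look the same, but one has a steel weight sealed inside. Lift the left one clear of the tray first (left as the robot sees it), then the right one, to feel which is heavier; stand the lighter one upright and centred on the small pad of the paint stand and let it go. Finish holding the heavier one in the gripper, upright and still, centred above the empty round socket of the helmet shell and a few centimetres clear of it (do not seat it or let go), and leave the bottle, tape roll and clamp where they are.

Things in the scene. Friction and masses are not known exactly. Their poses are not given: they have to be found in the camera images.
- casting_left: closed matt grey resin drum, diameter 54 mm, height 48 mm; origin at the centre of its underside, z up. Starts upright in the tray on the robot's left (larger y), roughly 110 mm from its identical-looking twin. One of the two (it varies) weighs 0.36 to 0.50 kg, the other 0.16 to 0.23 kg; the plug inside can shift 2 mm. Grip its sides with 20 to 30 N
- casting_right: closed matt grey resin drum, diameter 54 mm, height 48 mm; origin at the centre of its underside, z up. Starts upright in the tray on the robot's right (smaller y), roughly 110 mm from its identical-looking twin. One of the two (it varies) weighs 0.36 to 0.50 kg, the other 0.16 to 0.23 kg; the plug inside can shift 2 mm. Grip its sides with 20 to 30 N
- tray: low open aluminium tray, fixed, 160 x 260 mm (its x, y), walls 10 mm high (from the bench) and 4 mm thick, floor 4 mm thick, so the castings stand 4 mm above the bench; origin at the centre of its underside; the castings stand near y = +55 mm and -55 mm in its frame. A lifted casting can be set back at its place in it
- stand_pad (a point): centre of the top face of the paint stand's pad: a level aluminium disc of 38 mm diameter, 100 mm above the bench, on a thin post (16 mm) with a round foot of 80 mm diameter, 12 mm high; fixed. It is narrower than a casting
- stand: the whole paint stand, fixed; origin at the centre of its foot's underside
- socket (a point): centre of the mouth of the empty round socket on top of the helmet shell, 76 mm above the bench: a black raised collar of 76 mm outer and 61 mm inner diameter, 12 mm deep, facing straight up
- helmet_shell: grey helmet side shell lying outer face up, fixed: a round dome of 180 mm diameter with fins round part of its edge, 76 mm high to the top of the collar; origin at the centre of its underside. It and the stand may be on either of two places
- cleaner_bottle: white bottle, diameter 66 mm, 170 mm high, bystander, loose; origin at the centre of its underside
- tape_roll: roll of tape, diameter 90 mm, 24 mm high, bystander, loose; origin at the centre of its underside
- spring_clamp: spring clamp lying flat, about 150 mm long, 18 mm high, bystander, loose; origin under its pivot
There are look-alikes about, which are no part of the job. Leave any green, pink or purple look-alike of the casting_left alone.

How it is judged:
By the outcome, as a careful person would: the job done as asked, in the order asked, and still so for the second after the job is handed in, while the arm keeps its last pose, push and grip.
It also fails if it takes over 72 s, if anything falls off the work surface, if the arm or the gripper's body presses on something with over 40 N, if the wrist force passes 120 N, or if a joint passes its speed limit or range.

## Robot

A 6-joint arm with a two-finger parallel gripper is mounted at the origin on the work surface. World frame = base frame: x ahead of the robot, y to its left, z up, the work surface at z = 0. Lengths are in mm, angles in rad, forces in N, time in s.
With the tool pointing down it reaches from about 400 to 825 mm from the base axis. Payload 7 kg.
Tool frame: the origin (TCP) lies at the very end of the fingers, on their centre line; the grasp point (between the pads) lies 19 mm behind it; z points along the fingers, y is the line along which they close (so a half turn about z gives the same grasp; the last joint's range is limited). The gripper opens to 88 mm and grips with 3 to 60 N. Pads are 19 mm wide; open, the fingers measure 130 mm over their backs; the gripper's body (78 mm by 193 mm) begins 47 mm behind the grasp point.
Start: joints at [1.407, 0.359, 0.012, 0, -1.224, -0.288], TCP at [294.7, 607.245, 226.561] pointing down, gripper open.
Joint ranges: [-3.07, 3.07], [-1.43, 2.12], [-1.02, 1.25], [-3.03, 1.67], [-3.05, -0], [-3.03, 3.03]. Speed limits (rad/s): [2.39, 2.39, 3.01, 3.14, 3.14, 3.14].

## Interface

Orientations are given as a unit quaternion [x, y, z, w].
In Python, from plant import bot gives the robot as it stands. Calls block until the motion is done:
- bot.move_ptp(position, orientation): joint-space move of the TCP to a pose.
- bot.line_to(position, velocity=150, ori=None): straight line of the TCP; ori=None keeps the orientation; velocity is the mean speed in mm/s.
- bot.move_joints(angles): joint-space move.
- bot.move_gripper(opening, force=None): finger opening in mm; force is the grip in N (None keeps the last); returns when the fingers have stopped.
- bot.pause(seconds).
- bot.solve_ik(position, orientation): joint angles nearest the present ones, or None.
- bot.read_state(): the state.
- bot.camera(name): name is "side" or "top" or "wrist"; returns the picture (480x640x3 uint8, red, green, blue); there is no depth.
- bot.get_calibration(name): a dict with "fx", "fy", "cx", "cy" (pixels), "view" (4x4, takes a point from world to camera coordinates); the wrist camera has in their place "T_tool_cam" (4x4, takes a point from camera to tool coordinates, whose origin is the TCP and whose axes are the flange's). Camera axes: x right, y up, looking along -z (the intrinsics and any distortion apply to the point x, -y, -z); pixel columns grow to the right and rows downward; lengths in mm; the calibration is good to about 2 mm. A picture is of the moment at which its call begins: read the wrist's pose just before it. get_calibration takes no time and is no camera call.
A pose or a line that the arm cannot do raises bot.Unreachable and nothing moves.
- bot.close_job(): hands the job in; it is judged then, once.
The state is a dict: "t": time; "joint_pos": joint angles; "qvel": joint speeds; "tau": joint torques, N m; "tcp_pos": TCP position; "eef_rot": TCP orientation; "contact_force": force on the tool from outside, world axes, zero at the start; "moment": the same for the moment, N m; "width": finger opening in mm; "finger_force": force on a finger pad.
Only numpy, scipy, OpenCV 4.12 (cv2) and the standard library are available. Lean on these libraries where they do the work, as an engineer would, in place of code of your own. Each camera call takes 0.05 s, during which the arm holds its last target. There are 200 camera calls.

## Working session

There is one attempt and no reset: what is moved stays moved. The work goes in short steps, each a Python script; the robot and the scene stay as the last script left them, time stands still between calls to the robot, and variables do not carry over. Pictures are saved under pics/ and viewed, at most 10 in all, crops included, and the job is handed in when it is done.

```bash
mkdir -p pics; ls
python3 - <<'E'
from plant import bot
import cv2,numpy as np
for n in("top","side"):
    im=bot.camera(n);cv2.imwrite(f"pics/{n}0.png",im[:,:,::-1])
    c=bot.get_calibration(n);print(n,c)
print(bot.get_calibration("wrist"))
print(bot.read_state())
E
```

```text
pics
top {'fx': 572.8100239297604, 'fy': 572.8100239297604, 'cx': 325.7052376408285, 'cy': 242.20862028638152, 'view': array([[ 6.93622241e-03, -9.99956648e-01,  6.21215444e-03,
         5.99237580e+01],
       [ 9.91993641e-01,  7.66409428e-03,  1.26055060e-01,
        -6.01581309e+02],
       [-1.26097206e-01,  5.28807177e-03,  9.92003796e-01,
        -1.39966888e+03],
       [ 0.00000000e+00,  0.00000000e+00,  0.00000000e+00,
         1.00000000e+00]])}
side {'fx': 514.1264377795158, 'fy': 514.1264377795158, 'cx': 311.3770334581692, 'cy': 242.463697368178, 'view': array([[ 9.43121263e-01, -3.32071288e-01,  1.58411519e-02,
        -5.30129896e+02],
       [ 1.82504900e-01,  5.56986093e-01,  8.10221238e-01,
        -1.99068230e+02],
       [-2.77874512e-01, -7.61245789e-01,  5.85910065e-01,
        -9.63057698e+02],
       [ 0.00000000e+00,  0.00000000e+00,  0.00000000e+00,
         1.00000000e+00]])}
{'fx': 396.1097757776281, 'fy': 396.1097757776281, 'cx': 322.5007326873668, 'cy': 232.64532205253016, 'T_tool_cam': array([[-6.18471272e-04,  9.58585385e-01,  2.84804631e-01,
         
[... 260 characters left out ...]
00000e+00]])}
{'t': 0.1, 'joint_pos': array([ 1.40710842e+00,  3.59338503e-01,  1.11628615e-02, -3.26119621e-04,
       -1.22408246e+00, -2.88105844e-01]), 'qvel': array([ 0.00076441, -0.00253884,  0.00240591,  0.00138979, -0.0011045 ,
       -0.00118205]), 'tau': array([-9.89323671e-04, -5.84162378e+01,  2.93752509e+01,  7.01550186e+00,
        1.01575954e-02, -6.23212850e-05]), 'tcp_pos': array([294.51715148, 606.88250522, 225.70355697]), 'eef_rot': array([ 9.74580908e-01, -2.24034588e-01, -1.07581381e-04,  7.39003920e-04]), 'contact_force': array([0.76045424, 0.16682342, 0.03930818]), 'moment': array([ 0.00838455,  0.03574957, -0.02658713]), 'finger_force': 0.0, 'width': 87.4533167286004}
```

View pics/top0.png

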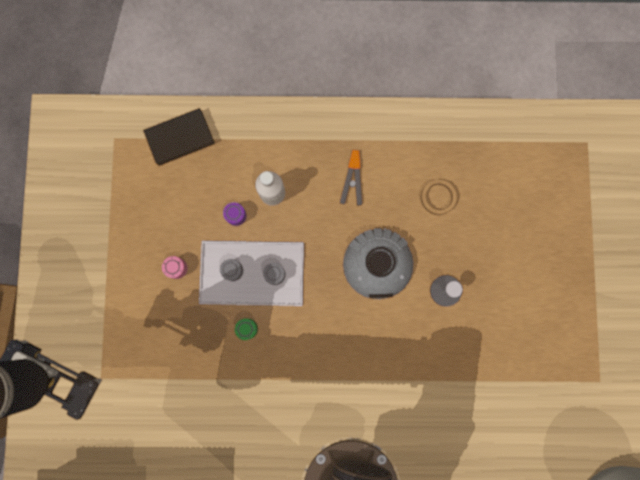

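View pics/side0.png

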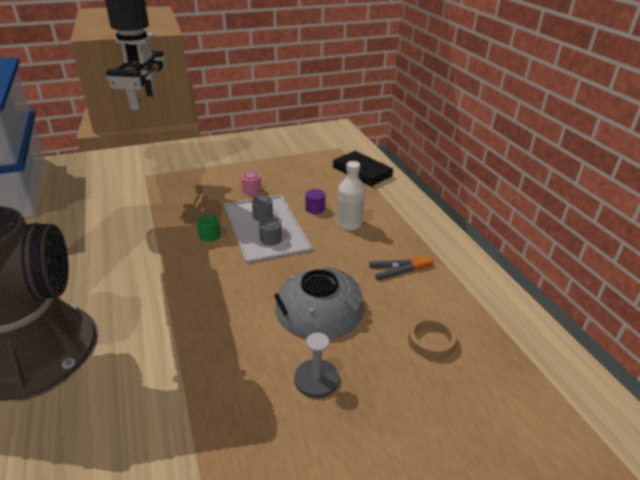

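The top view shows the tray at (252,273), the castings at (232,268) left and (273,271) right, the socket at (380,261) and the pad at (454,289). In the side view the castings are at (263,208) and (270,231), the collar at (321,284) and the pad at (318,342). Next I'll triangulate these and look closer at the tray.

```bash
cat > h.py <<'E'
from plant import bot
import numpy as np, cv2
from scipy.spatial.transform import Rotation as R
def ray(n,uv,st=None):
    c=bot.get_calibration(n)
    d=np.array([(uv[0]-c['cx'])/c['fx'],-(uv[1]-c['cy'])/c['fy'],-1.])
    if n=='wrist':
        T=np.eye(4);T[:3,:3]=R.from_quat(st['eef_rot']).as_matrix();T[:3,3]=st['tcp_pos'];T=T@c['T_tool_cam']
    else: T=np.linalg.inv(c['view'])
    return T[:3,3],T[:3,:3]@d
def onz(n,uv,z,st=None):
    o,d=ray(n,uv,st);return o+d*(z-o[2])/d[2]
def tri(a,b):
    (o,d),(p,e)=ray('top',a),ray('side',b)
    s=np.linalg.lstsq(np.c_[d,-e],p-o,rcond=None)[0]
    x,y=o+d*s[0],p+e*s[1];return (x+y)/2,np.linalg.norm(x-y)
E
python3 - <<'E'
from h import *
np.set_printoptions(precision=1,suppress=True)
t=cv2.imread('pics/top0.png');s=cv2.imread('pics/side0.png')
a=cv2.resize(t[225:315,190:310],(480,360),interpolation=3);b=cv2.resize(s[185:265,215:315],(480,384),interpolation=3)
c=cv2.resize(t[220:310,340:470],(480,332),interpolation=3);
cv2.imwrite('pics/crop.png',np.vstack([np.hstack([cv2.resize(a,(400,300)),cv2.resize(b,(400,300))]),np.hstack([cv2.resize(c,(400,277)),cv2.resize(s[260:400,270:450],(400,277),interpolation=3)])]))
for n,u,v in [('pad',(454,289),(318,342)),('socket',(380,261),(321,284)),('tray corner',(202,242),(280,198))]: print(n,tri(u,v))
print('L',onz('top',(232,268),52),onz('side',(263,201),52));print('R',onz('top',(273,271),52),onz('side',(270,224),52))
for n,u,z in [('bottle',(267,178),170),('purple',(234,213),48),('pink',(174,266),48),('green',(245,328),48),('tape',(439,196),24),('clampend',(355,155),18),('tray',(252,273),5),('foot',(446,291),12)]: print(n,onz('top',u,z))
for k in [(202,241),(303,242),(303,305),(200,304)]: print(onz('top',k,10))
E
```

```text
pad (array([ 485.1, -242.2,   98.2]), np.float64(3.3633297815395005))
socket (array([554.4, -69.6,  66.1]), np.float64(4.655889009438903))
tray corner (array([604.5, 382.7,  -1.7]), np.float64(0.5342641298896776))
L [533.4 295.2  52. ] [535.  295.6  52. ]
R [526.7 194.   52. ] [523.5 189.   52. ]
bottle [732.7 201.6 170. ]
purple [671.8 294.7  48. ]
pink [537.6 439.4  48. ]
green [387.  260.1  48. ]
tape [ 724.5 -225.3   24. ]
clampend [832.4 -10.2  18. ]
tray [524.8 251.4   5. ]
foot [ 482.3 -241.1   12. ]
[605.3 380.4  10. ]
[604.8 122.3  10. ]
[444.5 120.4  10. ]
[445.2 380.   10. ]
```

View pics/crop.png

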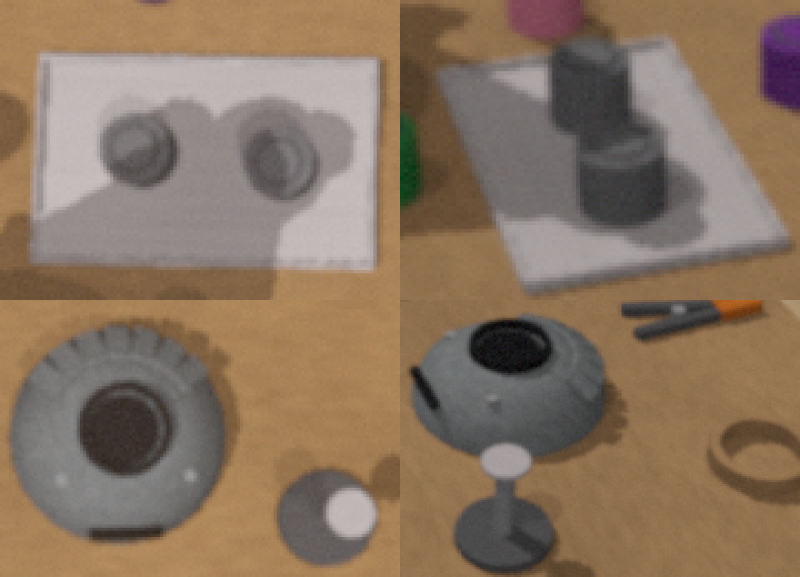

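Both castings stand upright near y≈300 and y≈195, which fits the tray centre at (525,250). I'll hover and refine with the wrist camera.

Run:
```python
from h import *
Q=[.70711,-.70711,0,0]
bot.move_ptp([527,205,200],Q); bot.pause(.3)
st=bot.read_state(); im=bot.camera('wrist'); cv2.imwrite('pics/w1.png',im[:,:,::-1])
import pickle; pickle.dump(st,open('w1.pkl','wb'))
print(st['t'],st['tcp_pos'],st['joint_pos'],st['contact_force'],st['eef_rot'])
```

```text
2.1 [526.88256614 205.54932854 199.93417737] [ 7.17955284e-01  1.99193233e-01 -2.72185895e-01 -6.97447041e-06
 -1.09952714e+00 -7.16978962e-01] [ 0.71765139 -0.12864705  0.5758263 ] [ 7.07450759e-01 -7.06762634e-01 -6.83108511e-06  5.46314175e-05]
```

View pics/w1.png

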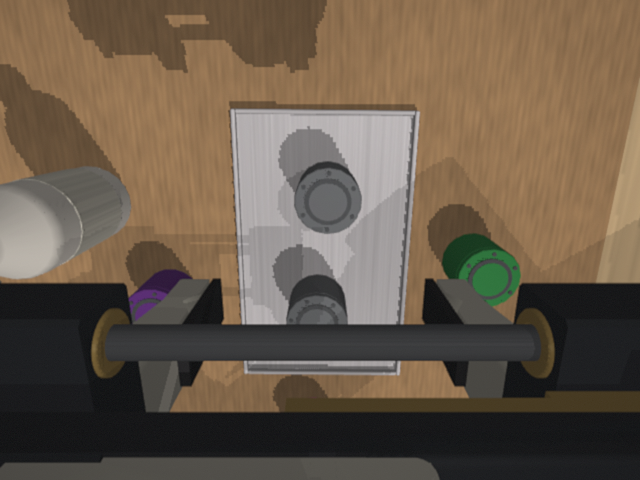

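The right casting's lid is centred at about (328,200). The left one is at column 317, with the near edge of its lid at about row 291 and the rest hidden by the gripper bar.

Run:
```python
from h import *
import pickle
np.set_printoptions(precision=1,suppress=True)
st=pickle.load(open('w1.pkl','rb'))
f=lambda u:onz('wrist',u,52,st)
print('R',f((328,200)),f((295,200)),f((361,200)),f((328,166)),f((328,233)))
print('L',f((317,291)),f((288,318)),f((347,318)))
# clearer look at L from hover with L in the former R place
Q=[.70711,-.70711,0,0]
bot.line_to([527,305,200],200); bot.pause(.3)
st=bot.read_state(); im=bot.camera('wrist'); cv2.imwrite('pics/w2.png',im[:,:,::-1]);pickle.dump(st,open('w2.pkl','wb'))
g=cv2.cvtColor(im,cv2.COLOR_RGB2GRAY);hsv=cv2.cvtColor(im,cv2.COLOR_RGB2HSV)
print(st['contact_force'])
```

```text
R [522.1 192.6  52. ] [548.1 192.6  52. ] [496.1 192.6  52. ] [522.2 166.   52. ] [522.  219.7  52. ]
L [531.  270.7  52. ] [556.1 296.1  52. ] [505.3 296.1  52. ]
[-1.3  0.  -0.6]
```

View pics/w2.png

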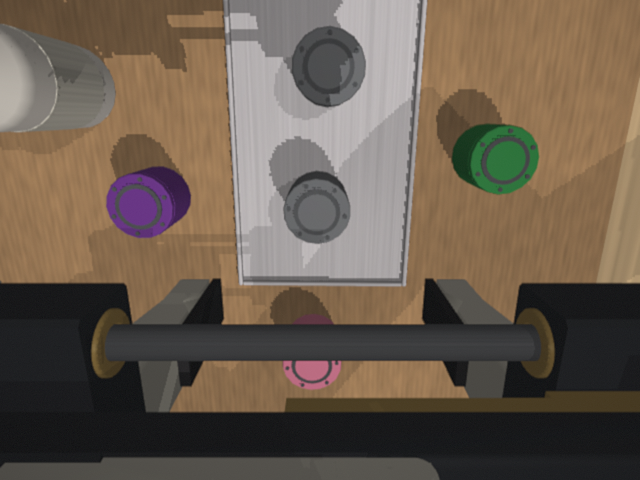

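The left lid is centred at about (317,210) and the right at about (329,67). I'll weigh left, set it back, then weigh right.

```bash
cat >> h.py <<'E'
import pickle
np.set_printoptions(precision=2,suppress=True)
Q=[.70711,-.70711,0,0]
def force(n=12):
    bot.pause(.5);f=[]
    for _ in range(n): bot.pause(.03);f.append(bot.read_state()['contact_force'])
    return np.mean(f,0)
def grasp_weigh(x,y,z=13):
    bot.move_ptp([x,y,110],Q)
    f0=force()
    bot.line_to([x,y,z],120); bot.move_gripper(45,25); bot.pause(.2)
    s=bot.read_state();print('grip',s['width'],s['finger_force'],s['tcp_pos'])
    bot.line_to([x,y,110],100); f1=force()
    s=bot.read_state();print('dF',f1-f0,'w',s['width'],s['finger_force'],'t',s['t']);return (f0-f1)[2]
def put_back(x,y,z=13.5):
    bot.line_to([x,y,z],100); bot.pause(.2); bot.move_gripper(88); bot.line_to([x,y,110],200)
E
python3 - <<'E'
from h import *
st=pickle.load(open('w2.pkl','rb'))
L=onz('wrist',(317,210),52,st);R_=onz('wrist',(329,67),52,st);print(L,R_,onz('wrist',(317,178),52,st),onz('wrist',(317,243),52,st))
grasp_weigh(L[0],L[1])
E
```

```text
[531.09 299.55  52.  ] [521.9  194.19  52.  ] [530.95 274.09  52.  ] [531.24 327.1   52.  ]
grip 53.37804534253353 25.000093157286756 [531.35 299.71  13.24]
dF [ 0.23 -0.4  -3.9 ] w 53.55956989927536 24.998963994003134 t 8.3333
```

Run:
```python
from h import *
put_back(531.1,299.6)
grasp_weigh(522,193.5)
im=bot.camera('side');cv2.imwrite('pics/s2.png',cv2.resize(im[150:290,180:380,::-1],(600,420)))
```

```text
grip 54.098813682529034 25.000465493649244 [522.13 193.59  13.18]
dF [-0.21 -0.04 -1.89] w 54.115233568110085 24.99984422698617 t 16.2917
```

View pics/s2.png

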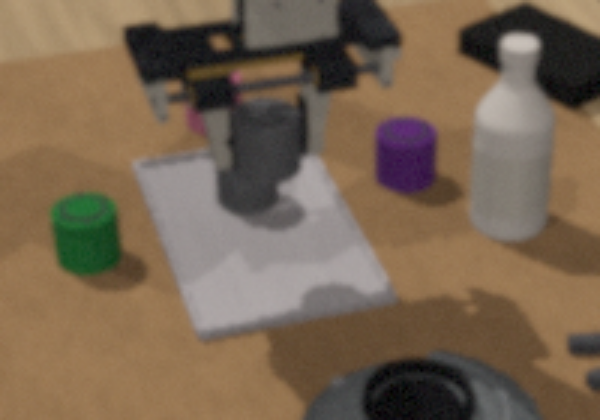

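Weights are 3.9 N for the left and 1.9 N for the right, so the right one, now held, is the lighter. The picture shows the right casting in the gripper and the left one standing in the tray. I'll take wrist views of the socket and the pad on the way, at the same relative geometry.

Run:
```python
from h import *
bot.line_to([522,193.5,224],200)
ims=[]
for i,p in enumerate([[553,-60,224],[485,-230,248]]):
    bot.move_ptp(p,Q);bot.pause(.3);st=bot.read_state();im=bot.camera('wrist')
    cv2.imwrite(f'pics/v{i}.png',im[:,:,::-1]);pickle.dump(st,open(f'v{i}.pkl','wb'))
    ims.append(im[80:400,120:520,::-1]); print(st['tcp_pos'],st['width'],st['t'])
cv2.imwrite('pics/v.png',np.hstack(ims))
im=ims[1];m=(im.min(2)>130).astype(np.uint8)
n,_,s,c=cv2.connectedComponentsWithStats(m)
for k in range(1,n):
    if s[k,4]>150:print('bright',s[k],c[k]+[120,80])
m=(ims[0].max(2)<45).astype(np.uint8)
n,_,s,c=cv2.connectedComponentsWithStats(m)
for k in range(1,n):
    if s[k,4]>150:print('dark',s[k],c[k]+[120,80])
```

```text
[553.1  -59.11 223.99] 54.21574794675105 18.3583
[ 485.35 -229.32  247.83] 54.389494956039115 19.475
bright [ 179   99   49   47 1795] [323.01 202.09]
dark [159  76  88  84 509] [303.1  191.36]
dark [292  78  12  67 551] [417.37 190.34]
dark [218  88  29  70 230] [356.28 210.23]
dark [179 113  60  42 390] [334.69 223.11]
dark [112 200  28  44 620] [247.79 303.95]
dark [266 200  27  44 612] [397.35 303.78]
dark [   0  204   86  116 4474] [161.91 334.43]
dark [ 320  204   80  113 3593] [479.07 324.87]
dark [109 281  19  24 333] [236.89 371.59]
dark [278 281  19  25 334] [408.08 371.51]
```

View pics/v.png

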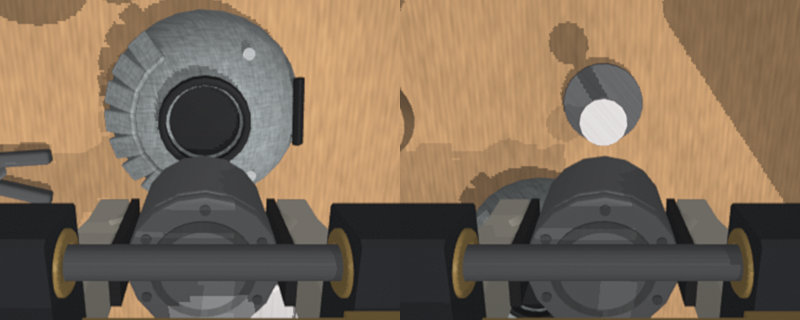

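The pad disc is at (323,202) and the collar ring at (324,200). Now I'll place the lighter casting.

Run:
```python
from h import *
s0=pickle.load(open('v0.pkl','rb'));s1=pickle.load(open('v1.pkl','rb'))
S=onz('wrist',(324,200),76,s0);P=onz('wrist',(323,202),100,s1);print('socket',S,'pad',P)
w=onz('wrist',(324-45.5,200),76,s0)-onz('wrist',(324+45.5,200),76,s0);print('collar dia',w[0], 'pad dia',(onz('wrist',(298.5,202),100,s1)-onz('wrist',(347.5,202),100,s1))[0])
x,y=P[0],P[1]+.9
bot.line_to([x,y,135],150);bot.line_to([x,y,113],60);f0=force(6)
for z in np.arange(111.5,107.4,-.5):
    bot.line_to([x,y,z],20);f=force(3)
    if f[2]-f0[2]>1: break
print('z',z,f-f0,bot.read_state()['tcp_pos'])
bot.pause(.3);bot.move_gripper(88);bot.pause(.3);bot.line_to([x,y,200],120)
bot.line_to([x,y+13,248],200);bot.pause(.3);s=bot.read_state();im=bot.camera('wrist');sd=bot.camera('side');pickle.dump(s,open('p.pkl','wb'))
cv2.imwrite('pics/p.png',np.hstack([im[80:400,120:520,::-1],cv2.resize(sd[240:400,220:420,::-1],(400,320))]));print(s['t'],s['contact_force'])
```

```text
socket [551.49 -72.04  76.  ] pad [ 484.47 -240.68  100.  ]
collar dia 71.67373735974036 pad dia 38.62894477004494
z 109.0 [-1.28  0.83  6.54] [ 484.54 -239.81  109.18]
29.725 [-0.28 -0.06 -0.62]
```

View pics/p.png

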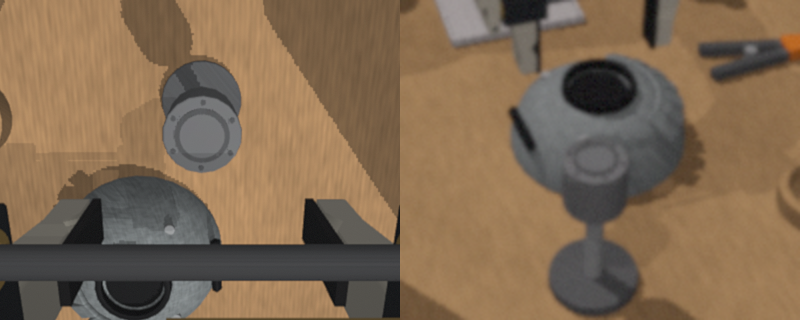

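The casting stands upright on the pad, with its lid at (322,213). I'll check its centring, re-grasp the heavy one, and re-measure the socket from straight above on the way, because the collar size read 5 % small.

Run:
```python
from h import *
s=pickle.load(open('p.pkl','rb'));print('placed top',onz('wrist',(322,213),148,s))
bot.move_ptp([531,312,200],Q);bot.pause(.3);st=bot.read_state();im=bot.camera('wrist')
x,y=531.1,299.6
cv2.imwrite('pics/w3.png',im[:,:,::-1]);pickle.dump(st,open('w3.pkl','wb'))
bot.move_ptp([x,y,110],Q);bot.line_to([x,y,13],120);bot.move_gripper(45,25);bot.pause(.2)
bot.line_to([x,y,110],120);bot.line_to([x,y,226],200)
bot.move_ptp([552,5,226],Q);bot.pause(.3);st=bot.read_state();im2=bot.camera('wrist');pickle.dump(st,open('v2.pkl','wb'))
cv2.imwrite('pics/v2.png',im2[:,:,::-1]);print(st['t'],st['width'],st['tcp_pos'],st['contact_force'])
cv2.imwrite('pics/c.png',np.hstack([im[120:320,220:420,::-1].repeat(2,0).repeat(2,1),im2[20:220,220:420,::-1].repeat(2,0).repeat(2,1)]))
```

```text
placed top [ 483.81 -241.14  148.  ]
37.525 53.6059752448912 [552.16   5.87 225.92] [-0.15 -0.53 -5.23]
```

View pics/c.png

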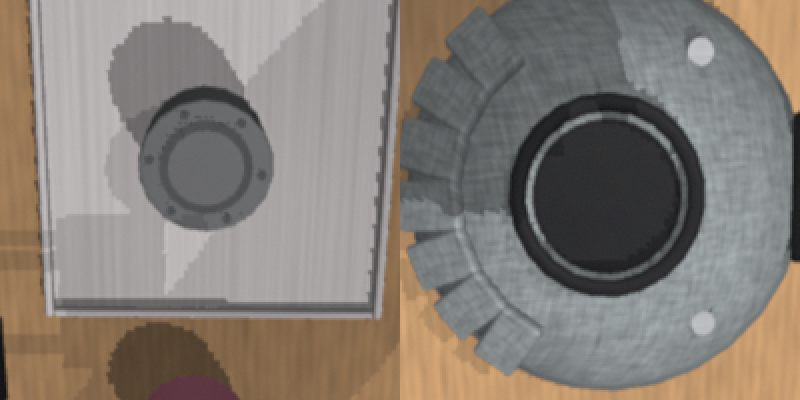

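The placed casting is within 1 mm of the pad centre. The left lid was at (322.5,202.5) before the re-grasp. The collar is at (323.5,117.5), and its 97 px width matches 76 mm.

Run:
```python
from h import *
C=onz('wrist',(322.5,202.5),52,pickle.load(open('w3.pkl','rb')));S=onz('wrist',(323.5,117.5),76,pickle.load(open('v2.pkl','rb')));print(C,S)
dy=C[1]-299.6
x,y=S[0],S[1]-dy
bot.line_to([x,y,160],150);bot.line_to([x,y,121],60);bot.pause(.8)
s=bot.read_state();print(s['t'],s['tcp_pos'],s['eef_rot'],s['width'],s['finger_force'],s['contact_force'],abs(s['qvel']).max())
t=bot.camera('top');d=bot.camera('side')
cv2.imwrite('pics/f.png',np.hstack([cv2.resize(t[130:330,190:470,::-1],(400,286)),cv2.resize(d[180:400,180:488,::-1],(400,286))]))
```

```text
[530.84 300.66  52.  ] [551.01 -69.45  76.  ]
39.9917 [550.99 -70.5  120.98] [ 0.71 -0.71 -0.    0.  ] 52.806104173269205 24.998753434047103 [-1.27 -0.9  -3.9 ] 0.0007509838920475389
```

View pics/f.png

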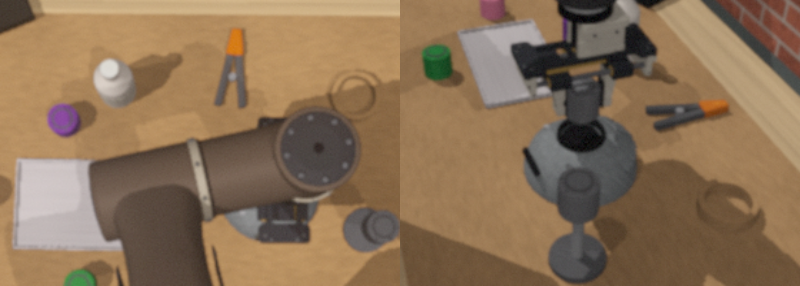

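The light casting stands on the pad, the heavy one is held clear above the collar, and the bystanders haven't moved. Handing in.

```bash
python3 -c "
from plant import bot
print(bot.close_job())"
```

```text
the job is handed in; nothing more can be done
None
```

Handed in at about 40 s: I lifted left then right, the right casting was lighter (about 1.9 N against 3.9 N) and stands centred on the stand pad to within about 1 mm, and the heavier left one is held upright and still about 36 mm above the socket, with the bottle, tape roll and clamp untouched.

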